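Hold down the recessed cut-out reset in a fume cupboard

ROBOT

A 6-joint arm with a two-finger parallel gripper is mounted at the origin on the work surface. World frame = base frame: x ahead of the robot, y to its left, z up, the work surface at z = 0. Lengths are in m, angles in degrees, forces in N, time in s.
With the tool pointing down it reaches from about 0.275 to 0.75 m from the base axis. Payload 10.2 kg.
Tool frame: the origin (TCP) lies at the very end of the fingers, on their centre line; the grasp point (between the pads) lies 19 mm behind it (manip.grip_depth is the distance from the TCP to the grasp point, in m); z points along the fingers, y is the direction in which the jaws open and shut (so a half turn about z gives the same grasp; the last joint's range is limited). The gripper opens to 88 mm and grips with 3 to 60 N. Pads are 18 mm wide; open, the fingers measure 123 mm over their backs; the gripper's body (75 mm by 187 mm) begins 45 mm behind the grasp point.
Start: joints at [-83.789, 17.928, 85.812, -0, 76.261, -12.8], TCP at [0.171, -0.496, 0.206] pointing down, gripper open.
Joint ranges: [-168.41, 168.41], [-55.51, 124.54], [10.69, 146.95], [-70.63, 250.63], [1, 178], [-165.06, 165.06]. Speed limits (degrees/s): [136.94, 136.94, 172.46, 180, 180, 180].

INTERFACE

Orientations are given as a 3x3 rotation matrix whose columns are the frame's x, y, z axes.
In Python, from cell import manip, eyes gives the robot as it stands.
- The arm moves only by the tool play_rows, never from a script. Its argument "rows" is text: rows parted by semicolons, each of 7 numbers parted by spaces: the turn, a rotation vector about the tool's x, y, z in rad, then the shift along the tool's x, y, z in m, then the finger opening in m, from 0 to 0.0881. A call has 1 to 12 rows; each row is the pose to reach, as a shift and turn from the pose commanded when the call began, along the tool's axes at that moment; what a row does not reach only later rows make up. A row lasts 1/10 s, in which the tool goes at most 50 mm and 8.59 degrees, less where a joint would pass 70% of its speed; a pose out of reach is approached as far as the arm can. A call with a gripper value outside its range is refused whole. The fingers move at their own pace and stop on an object; "force" is the grip in N (left out, the last holds). Time passes only in rows, so rows that repeat a pose let the fingers close. It gives the time, the measured TCP pose, the force and the opening at its end, in the units of the state.
- manip.get_state(): the state, without advancing time (a new reading comes with each control period).
- eyes.get_image(name): name is "scene" or "side" or "wrist"; returns a dict with "color" (420x560x3 uint8, red, green, blue), "fx", "fy", "cx", "cy" (pixels), "k1" (the pictures are not rectified: a ray, as slopes to the right and down, at radius r is drawn at 1 + k1 r^2 times it, then the intrinsics apply), "pose" (4x4, takes a point from camera to world coordinates); the wrist camera has in their place "tool_from_camera" (4x4, takes a point from camera to tool coordinates, whose origin is the TCP and whose axes are the flange's). Camera axes: x right, y down, z forward; pixel columns grow to the right and rows downward; lengths in m; the calibration is good to about 2 mm. A picture is of the moment at which its call begins: read the wrist's pose just before it. There is no depth.
- manip.sign_off(): hands the job in, once; it reports no verdict.
Trained networks look in the newest picture that a camera, given by its name, has taken for a name from the list of things; names that differ only in an ending like _2 or _b are one class to them, and where a whole thing is asked for, a point or a joint stands for the part that bears it (a point fixed in the world has none). Each returns a list of dicts, best first, with "conf" (0 to 1); they miss things now and then, are a little off and sometimes report something else, mostly with a low value. They report only what shows in the picture. A call takes as long as a camera call. They do not tell look-alikes from the thing itself.
- eyes.masks_of(name, camera): "mask" (420x560 bool, what is visible of it) and "rect" ([left, top, width, height] in pixels, round what is visible of it).
The state is a dict: "clock": time; "joint_pos": joint angles; "joint_vel": joint speeds; "joint_efforts": joint torques, N m; "ee_pos": TCP position; "tcp_rot": TCP orientation; "force": force on the tool from outside, world axes, zero at the start; "wrist_torque": the same for the moment, N m; "width": finger opening in m.
Only numpy, scipy, OpenCV 4.12 (cv2) and the standard library are available. Lean on these libraries where they do the work, as an engineer would, in place of code of your own. Each camera call takes 0.05 s, during which the arm holds its last target.

TASK

The over-temperature cut-out has tripped: first turn the black twist cap with the metal grip bar on top of the grey cut-out box anticlockwise as far as it goes, so that its notch uncovers the small reset well. Then take the thin-stemmed stylus with the square handle out of the tool rack, reach its tip down through the notch into the well, press the recessed reset button fully down and finish while still gripping the stylus and holding the button down. Leave the other tools in the rack and do not disturb the glassware and other loose things on the bench.

Things in the scene. Friction and masses are not known exactly. Their poses are not given: they have to be found in the camera images.
- cap (a joint): angle of the twist cap (rad) about its vertical axis: grows anticlockwise seen from above, from about 0 (closed, reset well covered) to a stop at 1.3 (open, the notch centred over the well; the well is clear from 1.1 on). It turns stiffly (about 0.06 N m), stays where it is left, and neither rises nor comes off
- cap_grip (a point): point in the aluminium grip bar of the twist cap, on the cap's axis, about 101 mm above the bench and 10 mm below the bar's top. x runs along the bar, z up; both turn with the cap. The bar is 46 mm long, 12 mm wide and stands 29 mm above the cap's disc
- notch (a point): middle of the notch in the cap's disc, 24 mm from the cap's axis, 82 mm above the bench, level with the disc's top; comes to stand over the well as the cap opens. The disc is black, 72 mm across, 5 mm thick; the wedge-shaped notch, 70 degrees wide, is cut from its rim in to 12 mm from the axis, on the -y side of the bar
- well (a point): centre of the mouth of the reset well in the top face of the grey box, 75 mm above the bench and 24 mm from the cap's axis; the well is a round upright hole 14 mm across, the button's face lies 23 mm below its mouth (30 mm below the top of the cap's disc). The box is fixed, 140 mm (x) by 200 mm (y) by 75 mm high; this point's axes are the box's axes, its front with two dials facing -x
- reset (a joint): travel of the recessed reset button (m), 0 up, 0.005 fully down; it springs back when let go. It begins to move at 1.5 N and is fully down at 4 N, against a firm stop
- reset_top (a point): centre of the face of the reset button, white, 13 mm across, 52 mm above the bench when up
- stylus: the stylus, loose, about 60 g: a round steel stem 6 mm thick and 75 mm long, then a steel collar 22 mm across and 4 mm thick, then a black handle 14 mm by 14 mm square and 56 mm long, 135 mm long overall. Origin at the centre of the tip's end, z along the stem towards the handle, x and y square to the handle's faces
- stylus_grip (a point): centre of the stylus's square handle, half-way up it, 107 mm from the tip along the stem
- stylus_tip (a point): centre of the free end of the stylus's stem; at the start 25 mm above the bench
- rack: fixed steel tool rack, origin under its centre: a foot 80 mm (x) by 190 mm (y), and a top plate 50 mm by 190 mm whose upper face is 100 mm above the bench, with three 14 mm holes in a row along y, 65 mm apart. A tool hangs upright in each by the collar under its handle, the handles above the plate; which tool is in which hole varies. Each is lifted straight up by about 80 mm to come free
- tamper: a tool in the rack to leave alone: black round handle with a ball end, 11 mm thick stem; origin at the lower end of the stem
- spatula: a tool in the rack to leave alone: slim round wooden handle, flat blade; origin at the lower end of the blade
- beaker: loose open glass beaker 68 mm across and 90 mm high to leave alone, origin at the centre of its underside
- bottle: loose amber bottle 60 mm across and 130 mm high to leave alone, origin at the centre of its underside
- vial: loose small glass jar 36 mm across and 55 mm high to leave alone, origin at the centre of its underside
- corkring: loose cork flask ring 100 mm across and 30 mm high to leave alone, origin at the centre of its underside
- dish: loose white bowl 84 mm across and 28 mm high to leave alone, origin at the centre of its underside
Mind the look-alikes: they are no part of the job. Leave any green or orange look-alike of the stylus alone.

How it is judged (in metres and radians):
On the way, in this order (a step that is already met when the one before it is completed fails the run):
1. the twist cap is turned open, uncovering the well, while the stylus still hangs in the rack (value of joint cap above 1.1 rad and height (world z) of stylus_tip below 0.05 m), for 0.2 s.
2. the stylus is held clear above the rack (height (world z) of stylus_tip above 0.103 m and contact force between the fingers and stylus above 1 N), for 0.1 s.
3. the stylus, gripped, holds the reset button fully down (value of joint reset above 0.004 m and contact force between stylus and reset above 1.5 N and contact force between the fingers and stylus above 2 N and horizontal distance between stylus_tip and well below 0.008 m), for 0.3 s.
At the end, for the whole second after the job is handed in: The gripped stylus presses the reset button at least 4 of its 5 mm down with over 1.5 N, its tip within 8 mm of the well's axis; the fingers grip the stylus with over 2 N; the cap stands at 1.1 rad or more; the other loose things are within 30 mm of where they began (all of step 3 and value of joint cap above 1.1 rad and distance of each of tamper, spatula, beaker, bottle, vial, corkring, dish from where it was at the start of the episode below 0.03 m); the arm keeps its last pose, push and grip.
It fails at once if another tool or loose thing is moved by more than 30 mm (distance of any of tamper, spatula, beaker, bottle, vial, corkring, dish from where it was at the start of the episode above 0.03 m).
It also fails if it takes over 59 s, if anything falls off the work surface, if the arm or the gripper's body presses on something with over 40 N, if the wrist force passes 120 N, or if a joint passes its speed limit or range.

## Working session

There is one attempt and no reset: what is moved stays moved. The work goes in short steps, Python scripts to look and compute and a tool call to move; the robot and the scene stay as the last step left them, time stands still between calls to the robot, and variables do not carry over. Pictures are saved under pics/ and viewed, and the job is handed in when it is done.

Besides the shell and the picture viewer there is one more tool, called after "Call:" in YAML: its name, and indented under it one key for each argument. play_rows: Moves the arm, as the interface text tells. Its arguments: {"type":"object","properties":{"rows":{"type":"string"},"force":{"type":"number"}},"required":["rows"]}

```bash
mkdir -p pics; ls; python3 - <<'E'
from cell import manip, eyes
import cv2
print(manip.get_state(), manip.grip_depth)
for n in ["scene","side","wrist"]:
    im=eyes.get_image(n)
    cv2.imwrite(f"pics/{n}0.png",im["color"][:,:,::-1])
    print(n,{k:v for k,v in im.items() if k!="color"})
E
```

```text
pics
{'clock': 0.0, 'joint_pos': array([-8.37897991e+01,  1.79585961e+01,  8.58532054e+01, -4.41251929e-04,
        7.62591963e+01, -1.27980505e+01]), 'joint_vel': array([ 0.00455919, -0.04456633, -0.06123733, -0.01001423, -0.02757462,
        0.02850395]), 'joint_efforts': array([ 4.02851456e-04, -4.02212405e+01, -2.52272058e+01,  6.94789295e-02,
        3.52724001e-02, -8.17738010e-05]), 'ee_pos': array([ 0.17096645, -0.49609061,  0.20547394]), 'tcp_rot': array([[ 9.45471101e-01,  3.25705968e-01, -1.41483153e-04],
       [ 3.25705889e-01, -9.45470337e-01,  1.23106389e-03],
       [ 2.67196731e-04, -1.21001722e-03, -9.99999232e-01]]), 'force': array([ 1.01987242,  0.15494339, -0.46595547]), 'wrist_torque': array([ 0.0109327 ,  0.05228372, -0.00878648]), 'width': 0.0884801142824848} 0.0187
scene {'fx': 481.3928869781647, 'fy': 481.3928869781647, 'cx': 278.11160845739, 'cy': 215.85840802907677, 'k1': -0.14716035537926603, 'pose': array([[ 2.68557467e-04,  6.97711088e-01, -7.16379205e-01,
         1.32959869e+00],
       [ 9.99942051e-01, -7.89708784e-03, -7.31643773e-03,
        -1.60
[... 376 characters left out ...]
,  0.37574086],
       [-0.34059741, -0.53494464,  0.77319315, -0.64453346],
       [ 0.00457528, -0.82329613, -0.56759365,  0.54689376],
       [ 0.        ,  0.        ,  0.        ,  1.        ]])}
wrist {'fx': 317.10519082539014, 'fy': 317.10519082539014, 'cx': 279.3306852996124, 'cy': 208.8305932597784, 'k1': -0.061109286814663086, 'tool_from_camera': array([[ 1.00091540e-03, -9.48129591e-01, -3.17882488e-01,
         8.13814716e-02],
       [ 9.99999471e-01,  1.02421645e-03,  9.38237950e-05,
        -3.32999905e-04],
       [ 2.36623358e-04, -3.17882414e-01,  9.48130115e-01,
        -1.78372521e-01],
       [ 0.00000000e+00,  0.00000000e+00,  0.00000000e+00,
         1.00000000e+00]])}
```

View pics/scene0.png

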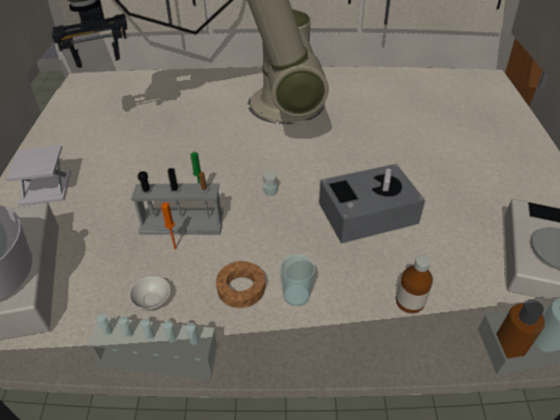

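View pics/side0.png

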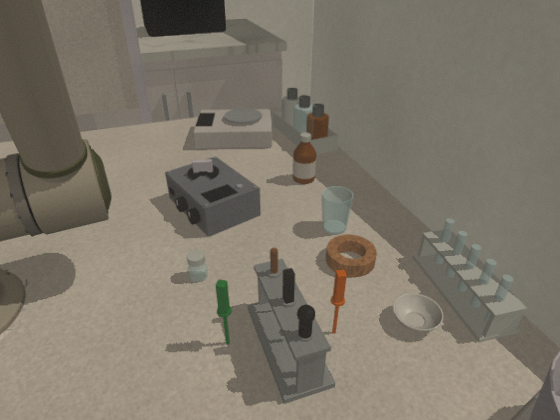

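View pics/wrist0.png

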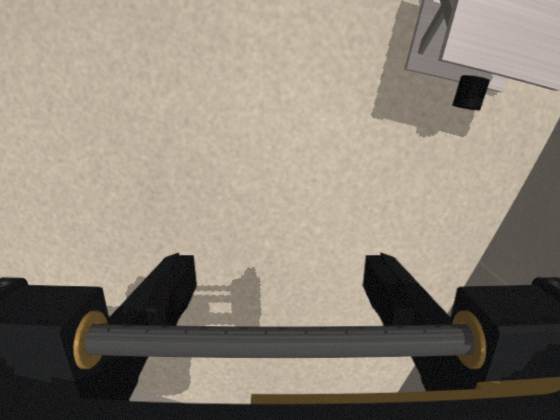

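```bash
cat > h.py <<'E'
import numpy as np, cv2
from cell import manip, eyes
def cam(n):
    s=manip.get_state(); im=eyes.get_image(n)
    if n=="wrist":
        T=np.eye(4);T[:3,:3]=s["tcp_rot"];T[:3,3]=s["ee_pos"]
        im["pose"]=T@im["tool_from_camera"]
    return im
def ray(im,u,v):
    x=(u-im["cx"])/im["fx"];y=(v-im["cy"])/im["fy"]
    rd=np.hypot(x,y);r=rd
    for _ in range(30): r=rd/(1+im["k1"]*r*r)
    k=r/rd if rd>0 else 1
    d=im["pose"][:3,:3]@np.array([x*k,y*k,1]);return im["pose"][:3,3],d/np.linalg.norm(d)
def onz(im,u,v,z):
    o,d=ray(im,u,v);return o+d*(z-o[2])/d[2]
def proj(im,p):
    P=np.atleast_2d(p);q=(P-im["pose"][:3,3])@im["pose"][:3,:3]
    x=q[:,0]/q[:,2];y=q[:,1]/q[:,2];k=1+im["k1"]*(x*x+y*y)
    return np.c_[x*k*im["fx"]+im["cx"],y*k*im["fy"]+im["cy"]]
def tri(a,pa,b,pb):
    A=[];B=[]
    M=np.zeros((3,3));c=np.zeros(3)
    for im,p in((a,pa),(b,pb)):
        o,d=ray(im,*p);Q=np.eye(3)-np.outer(d,d);M+=Q;c+=Q@o
    return np.linalg.solve(M,c)
E
python3 - <<'E'
from h import *
ims={n:cam(n) for n in["scene","side"]}
for n in ims:
  big=cv2.resize(ims[n]["color"],None,fx=2,fy=2,interpolation=cv2.INTER_CUBIC)[:,:,::-1].copy()
  for t in ["cap","stylus","rack","tamper","spatula","beaker","bottle","vial","corkring","dish","well","reset"]:
    try: r=eyes.masks_of(t,n)
    except Exception as e: print(t,e); continue
    for d in r:
        m=d["mask"];v,u=np.nonzero(m)
        print(n,t,round(d["conf"],2),d["rect"],"cen",u.mean().round(1),v.mean().round(1), m.sum())
im=ims["scene"]["color"][:,:,::-1]
cv2.imwrite("pics/box_s.png",cv2.resize(im[150:250,300:440],None,fx=5,fy=5,interpolation=cv2.INTER_CUBIC))
cv2.imwrite("pics/rack_s.png",cv2.resize(im[140:260,120:240],None,fx=5,fy=5,interpolation=cv2.INTER_CUBIC))
im=ims["side"]["color"][:,:,::-1]
cv2.imwrite("pics/box_d.png",cv2.resize(im[140:240,150:280],None,fx=5,fy=5,interpolation=cv2.INTER_CUBIC))
E
```

```text
scene cap 0.69 [372.3, 173.0, 28.9, 25.2] cen 387.1 185.6 448
scene stylus 0.59 [189.1, 151.0, 12.5, 32.0] cen 195.3 164.9 203
scene stylus 0.59 [374.0, 168.7, 28.1, 28.5] cen 387.3 184.3 526
scene stylus 0.55 [167.2, 166.3, 14.2, 46.2] cen 173.5 184.9 194
scene tamper 0.8 [133.7, 172.3, 19.0, 42.5] cen 145.4 188.3 282
scene spatula 0.52 [198.1, 172.8, 9.3, 18.9] cen 202.8 183.1 129
scene beaker 0.86 [279.1, 255.2, 35.3, 51.6] cen 296.6 278.8 1452
scene beaker 0.32 [167.4, 170.0, 10.8, 42.1] cen 173.3 184.9 205
scene bottle 0.55 [397.4, 256.7, 34.9, 57.2] cen 414.3 286.9 1381
scene bottle 0.31 [318.3, 162.5, 107.1, 76.3] cen 370.0 202.2 5895
scene vial 0.56 [264.1, 171.8, 14.6, 20.3] cen 270.0 183.4 289
scene vial 0.39 [198.6, 175.9, 10.1, 15.0] cen 203.0 183.4 134
scene corkring 0.94 [217.6, 259.1, 46.9, 48.1] cen 240.4 283.8 1726
scene dish 0.92 [129.4, 273.1, 36.2, 35.1] cen 149.0 292.5 1048
scene dish 0.68 [197.7, 174.5, 10.4, 37.3] cen 203.1 186.2 121
scene well 0.65 [319.7, 163.0, 103.5, 78.9] cen 369.8 202.3 5934
side cap 0.79 [189.8, 156.5, 30.4, 23.9] cen 202.6 168.6 443
sid
[... 192 characters left out ...]
 stylus 0.46 [292.3, 135.3, 24.4, 47.7] cen 303.9 160.9 923
side rack 0.58 [248.3, 260.5, 85.1, 140.5] cen 288.2 340.4 6096
side tamper 0.7 [298.3, 305.8, 16.3, 35.3] cen 304.9 322.2 524
side spatula 0.6 [266.9, 248.8, 13.5, 28.8] cen 273.2 264.9 235
side beaker 0.58 [321.9, 185.1, 30.7, 50.9] cen 335.6 208.5 1219
side bottle 0.95 [291.8, 134.6, 24.4, 48.9] cen 303.6 159.8 924
side vial 0.61 [184.4, 254.2, 25.6, 29.5] cen 197.2 265.8 580
side corkring 0.69 [324.1, 235.2, 54.1, 43.8] cen 350.8 255.1 1625
side corkring 0.48 [292.4, 133.9, 26.6, 50.7] cen 303.8 160.4 988
side dish 0.66 [390.3, 291.5, 52.4, 42.3] cen 417.1 312.1 1478
side well 0.97 [166.3, 155.1, 94.8, 79.1] cen 212.6 194.3 4922
```

View pics/box_s.png

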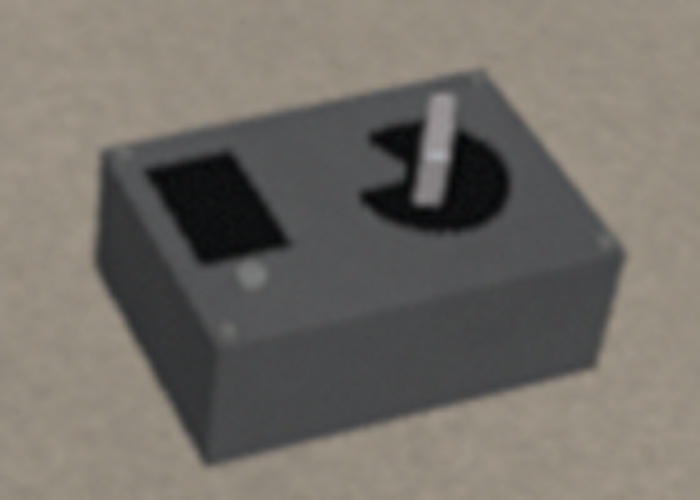

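View pics/rack_s.png

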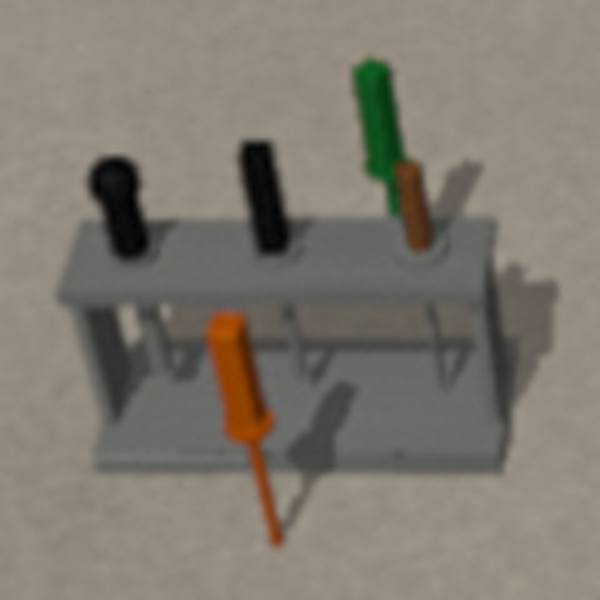

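View pics/box_d.png

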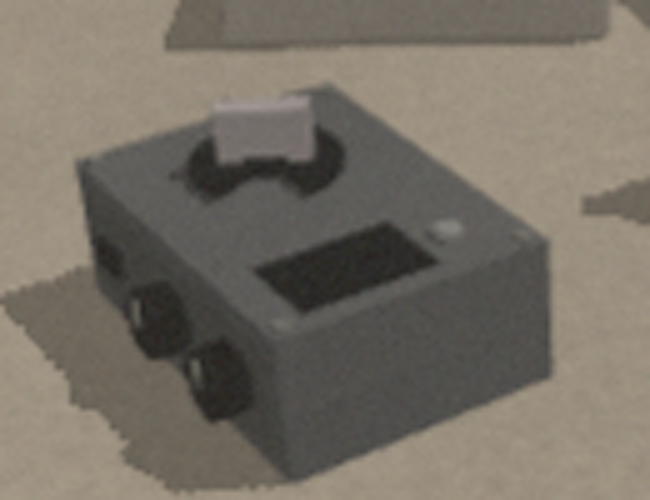

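```bash
python3 - <<'E'
from h import *
from scipy.optimize import least_squares
S=cam("scene");D=cam("side")
s=np.array([(105,150),(483,70),(625,255),(215,348)])/5+[300,150]
d=np.array([(80,160),(330,88),(548,240),(280,335)])/5+[150,140]
# scene corners: tl = (-x,-y), tr=(-x,+y), br=(+x,+y), bl=(+x,-y)
for nm,im,c in(("s",S,s),("d",D,d)): print(nm,[onz(im,*p,0.075).round(4) for p in c])
L=np.array([(-.07,-.1),(-.07,.1),(.07,.1),(.07,-.1)])
# side order: left=(-x,+y)? top=(+x,+y), right=(+x,-y), bottom=(-x,-y)
Ld=np.array([(-.07,.1),(.07,.1),(.07,-.1),(-.07,-.1)])
def W(p,l): 
    R=np.array([[np.cos(p[2]),-np.sin(p[2])],[np.sin(p[2]),np.cos(p[2])]]);return np.c_[l@R.T+p[:2],np.full(len(l),.075)]
f=lambda p:np.r_[(proj(S,W(p,L))-s).ravel(),(proj(D,W(p,Ld))-d).ravel()]
r=least_squares(f,[.5,.25,0]);print("box",r.x,np.degrees(r.x[2]),np.abs(r.fun).max())
# bar top ends
bs=np.array([(443,95),(425,203)])/5+[300,150]
print("bar top scene",[onz(S,*p,.111).round(4) for p in bs])
bd=np.array([(213,103),(311,98)])/5+[150,140]
print("bar top side",[onz(D,*p,.111).round(4) for p in bd])
# handle
print("stylus top", tri(S,(120+257/5,140+145/5),D,(288,268)))
print("styl s",onz(S,120+257/5,140+147/5,.16),onz(S,120+275/5,140+248/5,.104), "d",onz(D,288.5,268.5,.16))
for n,u,v in(("tamper",125,250),("spat",420,245),("rackTL",83,220),("rackTR",495,220),("rackBR",488,290),("rackBL",60,290)): print(n,onz(S,120+u/5,140+v/5,.1).round(4))
E
```

```text
s [array([0.4701, 0.0763, 0.075 ]), array([0.4109, 0.265 , 0.075 ]), array([0.5446, 0.3056, 0.075 ]), array([0.6016, 0.1148, 0.075 ])]
d [array([0.4115, 0.2618, 0.075 ]), array([0.5419, 0.2969, 0.075 ]), array([0.6018, 0.1144, 0.075 ]), array([0.4724, 0.0778, 0.075 ])]
box [0.50715321 0.19016877 0.29953917] 17.162329983076603 1.718080685621402
bar top scene [array([0.4751, 0.2291, 0.111 ]), array([0.5497, 0.2085, 0.111 ])]
bar top side [array([0.4742, 0.2282, 0.111 ]), array([0.5185, 0.2178, 0.111 ])]
stylus top [ 0.53219534 -0.2490148   0.16269751]
styl s [ 0.53128398 -0.250268    0.16      ] [ 0.53264911 -0.25108967  0.104     ] d [ 0.53321959 -0.24632955  0.16      ]
tamper [ 0.5281 -0.3206  0.1   ]
spat [ 0.5271 -0.1875  0.1   ]
rackTL [ 0.507  -0.3445  0.1   ]
rackTR [ 0.5106 -0.1555  0.1   ]
rackBR [ 0.5573 -0.1544  0.1   ]
rackBL [ 0.5543 -0.3447  0.1   ]
```

```bash
cat >> h.py <<'E'
from scipy.spatial.transform import Rotation as Ro
def down(yaw):
    a=np.radians(yaw);x=np.array([np.cos(a),np.sin(a),0]);z=np.array([0,0,-1.]);return np.c_[x,np.cross(z,x),z]
def delta(p,yaw):
    s=manip.get_state();R=s["tcp_rot"];t=R.T@(np.array(p)-s["ee_pos"])
    r=Ro.from_matrix(R.T@down(yaw)).as_rotvec()
    print("row",r.round(4),t.round(4));return r,t
E
python3 - <<'E'
from h import *
S=cam("scene");D=cam("side")
print("green top",tri(S,(194.4,152.4),D,(223,281)),"orange top",tri(S,(165.6,203.6),D,(341,272)))
print("green tip",tri(S,(120+395/5,183),D,(228,343)),"orange tip",tri(S,(120+277/5,140+545/5),D,(336,333)))
print("green tip", onz(D,228,343,0.0),"orange tip",onz(S,175.4,249,0))
s=manip.get_state();print(s["ee_pos"])
delta([.171,-.496,.26],19.0);delta([.490,.223,.24],-13)
E
```

```text
green top [ 0.4438287  -0.21548442  0.13786961] orange top [ 0.61329747 -0.25368746  0.13569469]
green tip [ 0.43295823 -0.22659852  0.02751806] orange tip [ 0.61601871 -0.25560481 -0.00072364]
green tip [ 0.44174382 -0.21669584  0.        ] orange tip [ 0.6152961  -0.25427161  0.        ]
[ 0.1710037  -0.49637684  0.20600408]
row [ 0.     -0.      0.0002] [ 0.0001 -0.0004 -0.054 ]
row [-0.     -0.      0.5587] [ 0.5359 -0.5762 -0.034 ]
```

Call:
play_rows:
  rows: "0 0 0 0 0 -0.05 0.088;0.1 0 0 0.03 -0.03 -0.054 0.088;0.56 0 0 0.536 -0.576 -0.034 0.088;0.56 0 0 0.536 -0.576 -0.034 0.088;0 0 0.56 0.536 -0.576 -0.034 0.088;0 0 0.56 0.536 -0.576 -0.034 0.088;0 0 0.56 0.536 -0.576 -0.034 0.088;0 0 0.56 0.536 -0.576 -0.034 0.088;0 0 0.56 0.536 -0.576 -0.034 0.088;0 0 0.56 0.536 -0.576 -0.034 0.088;0 0 0.56 0.536 -0.576 -0.034 0.088;0 0 0.56 0.536 -0.576 -0.034 0.088"

```text
clock: 2.85
ee_pos: [0.385, -0.0156, 0.2475]
tcp_rot: [[0.974, -0.226, 0.001], [-0.226, -0.974, -0.001], [0.001, 0.0, -1.0]]
force: [1.1, -1.5, -0.2]
width: 0.0881
```

```bash
python3 - <<'E'
from h import *
delta([.490,.223,.24],-13)
E
```

```text
row [ 0.0002 -0.0014 -0.0013] [ 0.0483 -0.2561  0.0075]
```

Call:
play_rows:
  rows: "0 0 0 0.048 -0.256 0.007 0.088;0 0 0 0.048 -0.256 0.007 0.088;0 0 0 0.048 -0.256 0.007 0.088;0 0 0 0.048 -0.256 0.007 0.088;0 0 0 0.048 -0.256 0.007 0.088;0 0 0 0.048 -0.256 0.007 0.088;0 0 0 0.048 -0.256 0.007 0.088;0 0 0 0.048 -0.256 0.007 0.088"

```text
clock: 3.65
ee_pos: [0.4891, 0.2199, 0.2401]
tcp_rot: [[0.974, -0.227, -0.0], [-0.227, -0.974, -0.0], [-0.0, 0.0, -1.0]]
force: [-0.1, -0.4, 0.8]
width: 0.0882
```

```bash
python3 - <<'E'
from h import *
W=cam("wrist");cv2.imwrite("pics/w1.png",cv2.resize(W["color"][:,:,::-1],None,fx=1.4,fy=1.4))
print(manip.get_state()["ee_pos"])
for d in eyes.masks_of("cap","wrist"): print(d["conf"],d["rect"])
im=W["color"];print(proj(W,[[.497,.223,.111],[.497,.223,.082]]))
E
```

```text
[0.48912955 0.21958871 0.24033751]
0.93 [242.7, 144.4, 59.3, 65.2]
[[273.90512715 181.44499842]
 [274.33611119 175.11693791]]
```

View pics/w1.png

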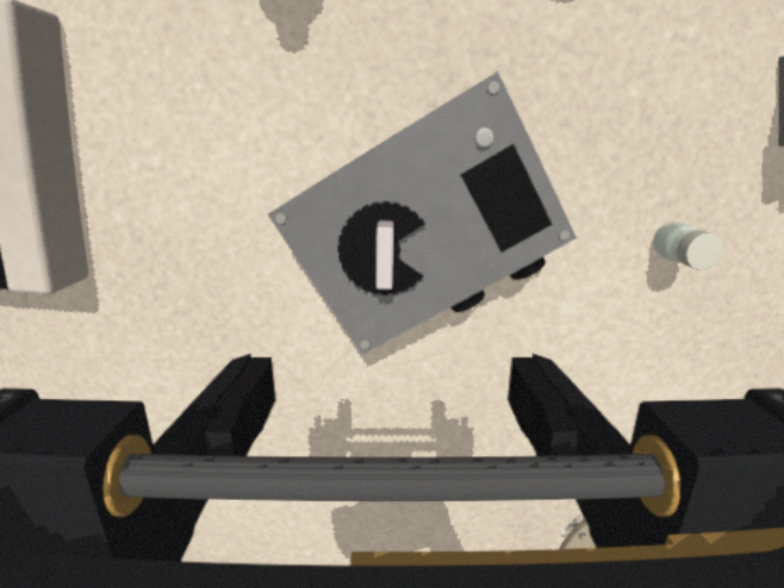

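```bash
python3 - <<'E'
from h import *
W=cam("wrist");im=W["color"]
c=im[120:260,180:420].astype(int)
cv2.imwrite("pics/w1c.png",cv2.resize(im[130:230,220:330,::-1],None,fx=6,fy=6,interpolation=cv2.INTER_CUBIC))
# disc mask
g=im[130:230,225:320].astype(int).sum(2)
n,l,st,ce=cv2.connectedComponentsWithStats((im[130:230,225:320].min(2)>170).astype(np.uint8))
for i in range(1,n): 
    if st[i,4]>50: print("bright",st[i],ce[i]+[225,130], cv2.minAreaRect(np.argwhere(l==i)[:,::-1].astype(np.float32)))
E
```

```text
bright [ 44  32  11  44 465] [273.8172043  183.18064516] ((49.0, 53.5), (43.0, 10.0), 90.0)
bright [  0  79  15  21 171] [229.64327485 222.0877193 ] ((7.0, 89.0), (20.0, 14.0), 90.0)
```

View pics/w1c.png

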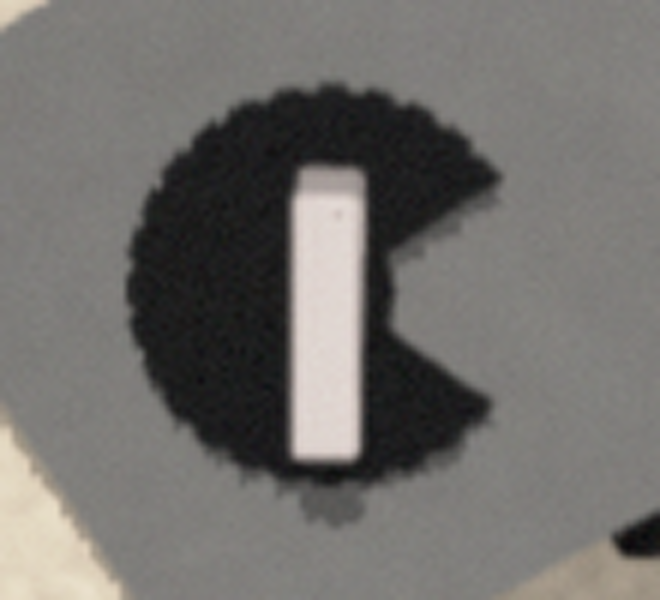

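```bash
python3 - <<'E'
from h import *
W=cam("wrist");
q=[(292,193),(365,193),(360,462),(290,462)]
P=[onz(W,220+u/6,130+v/6,.111) for u,v in q];print(np.round(P,4));print("c",np.mean(P,0), np.degrees(np.arctan2(*((P[0]+P[1]-P[2]-P[3])[[1,0]]))))
print("disc",onz(W,220+325/6,130+283/6,.082))
delta(list(np.mean(P,0)[:2])+[.12],-13);
E
```

```text
[[0.5171 0.2233 0.111 ]
 [0.5144 0.2117 0.111 ]
 [0.4697 0.2229 0.111 ]
 [0.4724 0.2345 0.111 ]]
c [0.49341985 0.22308999 0.111     ] -14.107814754904114
disc [0.49503723 0.2234685  0.082     ]
row [-0.0002 -0.0006 -0.0029] [ 0.0032 -0.0042  0.1206]
```

Call:
play_rows:
  rows: "0 0 0.01 0.004 -0.004 0.04 0.088;0 0 0.01 0.004 -0.004 0.08 0.07;0 0 0.01 0.004 -0.004 0.12 0.05;0 0 0.01 0.004 -0.004 0.14 0.04;0 0 0.01 0.004 -0.004 0.152 0.03;0 0 0.01 0.004 -0.004 0.152 0.03;0 0 0.01 0.004 -0.004 0.152 0.02;0 0 0.01 0.004 -0.004 0.152 0;0 0 0.01 0.004 -0.004 0.152 0;0 0 0.01 0.004 -0.004 0.152 0;0 0 0.01 0.004 -0.004 0.152 0"
  force: 40

```text
clock: 4.95
ee_pos: [0.4943, 0.2238, 0.0884]
tcp_rot: [[0.972, -0.236, 0.001], [-0.236, -0.972, 0.0], [0.001, -0.0, -1.0]]
force: [0.6, 0.6, 0.3]
width: 0.0103
```

```bash
python3 - <<'E'
from h import *
s=manip.get_state();print(s["ee_pos"],s["force"],s["width"],s["wrist_torque"],s["joint_pos"])
E
```

```text
[0.4942732  0.22383103 0.08840541] [0.58292493 0.56968283 0.2709915 ] 0.010313587643312376 [ 0.00530902 -0.02060406 -0.0219777 ] [1.19858359e+01 2.69406920e+01 9.14978237e+01 1.30761938e-03
 6.15271282e+01 1.15631685e+02]
```

Call:
play_rows:
  rows: "0 0 -0.13 0 0 0 0;0 0 -0.26 0 0 0 0;0 0 -0.39 0 0 0 0;0 0 -0.52 0 0 0 0;0 0 -0.65 0 0 0 0;0 0 -0.78 0 0 0 0;0 0 -0.91 0 0 0 0;0 0 -1.04 0 0 0 0;0 0 -1.17 0 0 0 0;0 0 -1.27 0 0 0 0;0 0 -1.31 0 0 0 0;0 0 -1.31 0 0 0 0"

```text
clock: 6.15
ee_pos: [0.4942, 0.2238, 0.0882]
tcp_rot: [[0.478, 0.878, 0.0], [0.878, -0.478, 0.0], [0.0, 0.0, -1.0]]
force: [-0.4, -0.5, -0.6]
width: 0.0003
```

```bash
python3 - <<'E'
from h import *
s=manip.get_state();print(s["ee_pos"],s["force"],s["width"],s["wrist_torque"],s["joint_pos"],np.degrees(np.arctan2(s["tcp_rot"][1,0],s["tcp_rot"][0,0])))
W=cam("wrist");cv2.imwrite("pics/w2.png",W["color"][:,:,::-1])
E
```

```text
[0.49417432 0.22382357 0.08817784] [-0.3735515  -0.45414882 -0.55025806] 0.00034922580823818937 [ 0.01006478 -0.00828756  0.01378392] [1.19872440e+01 2.69606585e+01 9.15052496e+01 1.35818799e-03
 6.15252268e+01 4.05607172e+01] 61.42587977030122
```

View pics/w2.png

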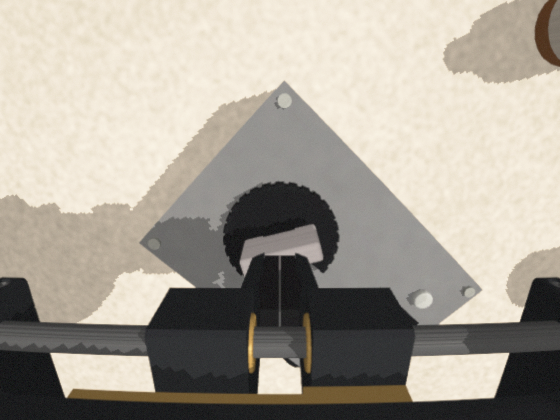

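```bash
python3 - <<'E'
from h import *
W=cam("wrist")
print(proj(W,[[.4942,.2238,.0882],[.494,.2233,.111],[.494,.2233,.082]]))
S=cam("scene");D=cam("side")
a=cv2.resize(S["color"][120:250,300:440,::-1],(560,520),interpolation=cv2.INTER_CUBIC)
b=cv2.resize(D["color"][110:240,150:280,::-1],(520,520),interpolation=cv2.INTER_CUBIC)
cv2.imwrite("pics/sd2.png",a);cv2.imwrite("pics/sd2b.png",b)
E
```

```text
[[281.37806636 243.05791961]
 [281.74035912 261.37495126]
 [281.41807236 239.72894289]]
```

View pics/sd2.png

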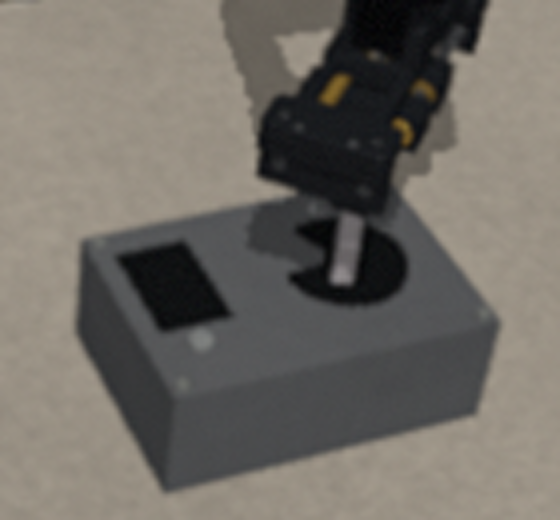

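View pics/sd2b.png

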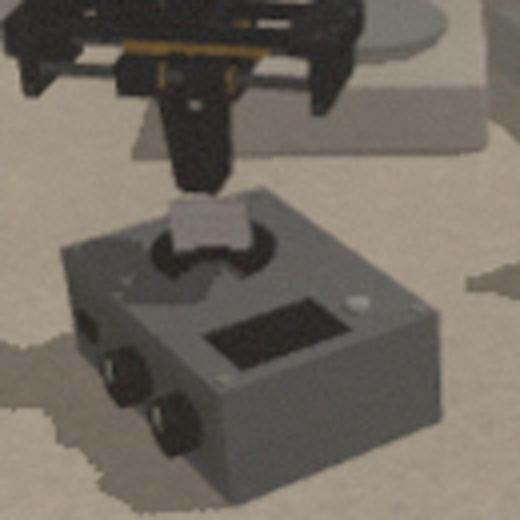

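```bash
python3 - <<'E'
from h import *
S=cam("scene");D=cam("side")
for n,im,c in(("s",S,(300,120)),("d",D,(150,110))):
    for z in(.0882,.105,.12,.14): print(n,z,(proj(im,[[.4942,.2238,z]])-c)*4)
a=cv2.resize(S["color"][0:250,280:480,::-1],(640,800)[:2][::1] if 0 else (480,600),interpolation=cv2.INTER_CUBIC)
cv2.imwrite("pics/sd3.png",a)
print(manip.get_state())
E
```

```text
s 0.0882 [[345.13234275 248.17127772]]
s 0.105 [[349.32502797 225.47622958]]
s 0.12 [[353.12615025 204.81588946]]
s 0.14 [[358.27998774 176.6717696 ]]
d 0.0882 [[209.74871726 234.83892459]]
d 0.105 [[206.79847839 209.51922537]]
d 0.12 [[204.11991445 186.4922702 ]]
d 0.14 [[200.48175083 155.15621079]]
{'clock': 6.45, 'joint_pos': array([1.19853814e+01, 2.69681593e+01, 9.15090383e+01, 5.28805109e-04,
       6.15217818e+01, 4.06068845e+01]), 'joint_vel': array([ 0.01124119, -0.0227118 , -0.00930599,  0.05161309, -0.10097776,
       -0.29127708]), 'joint_efforts': array([ 2.71953882e-03, -4.42804062e+01, -2.22255224e+01,  5.98884327e-02,
       -3.81040969e-02,  9.29267291e-03]), 'ee_pos': array([0.49415172, 0.22379752, 0.0880866 ]), 'tcp_rot': array([[ 4.79025194e-01,  8.77801152e-01,  1.57396539e-05],
       [ 8.77801152e-01, -4.79025194e-01,  1.16347806e-05],
       [ 1.77527146e-05,  8.24293327e-06, -1.00000000e+00]]), 'force': array([0.218804  , 0.35275519, 0.29297281]), 'wrist_torque': array([-0.04861116, -0.05810866,  0.01622677]), 'width': 0.00039497778556047444}
```

View pics/sd3.png

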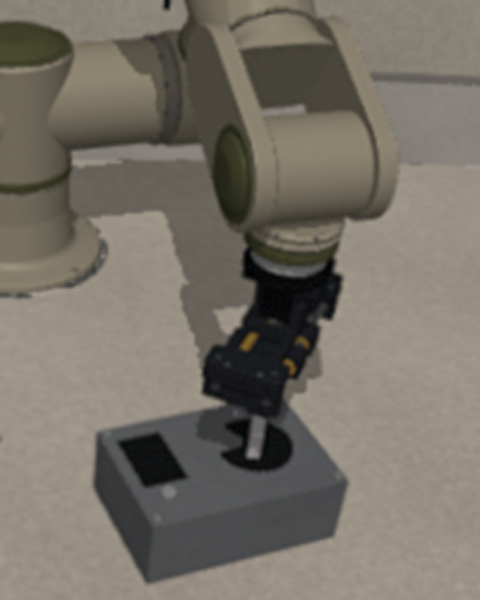

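Call:
play_rows:
  rows: "0 0 0.13 0 0 -0.02 0.05;0 0 0.26 0 0 -0.02 0.05;0 0 0.39 0 0 -0.02 0.05;0 0 0.52 0 0 -0.02 0.05;0 0 0.65 0 0 -0.02 0.05;0 0 0.78 0 0 -0.02 0.05;0 0 0.91 0 0 -0.02 0.05;0 0 1.04 0 0 -0.02 0.05;0 0 1.17 0 0 -0.02 0.05;0 0 1.31 0 0 -0.02 0.05;0 0 1.31 0 0 -0.02 0.05"

```text
clock: 7.55
ee_pos: [0.4941, 0.2238, 0.1081]
tcp_rot: [[0.971, -0.237, -0.0], [-0.237, -0.971, -0.0], [-0.0, 0.0, -1.0]]
force: [0.7, 0.2, -0.7]
width: 0.0501
```

```bash
python3 - <<'E'
from h import *
s=manip.get_state();print(s["ee_pos"],s["width"])
W=cam("wrist");D=cam("side");S=cam("scene")
cv2.imwrite("pics/w3.png",cv2.resize(W["color"][130:350,140:420,::-1],None,fx=2.8,fy=2.7,interpolation=cv2.INTER_CUBIC))
cv2.imwrite("pics/d3.png",cv2.resize(D["color"][70:220,130:300,::-1],None,fx=4,fy=4,interpolation=cv2.INTER_CUBIC))
cv2.imwrite("pics/s3.png",cv2.resize(S["color"][120:240,310:450,::-1],None,fx=5,fy=5,interpolation=cv2.INTER_CUBIC))
p=s["ee_pos"];R=s["tcp_rot"];w=s["width"]/2
for off in(0,.02,.03,.04):
    Q=[p+R@np.array([x,y,-off]) for x in(-.009,.009) for y in(-w-.01,-w,w,w+.01)]
    print(off,((proj(D,Q)-[130,70])*4).round(0).tolist(),((proj(W,Q)-[140,130])*[2.8,2.7]).round(0).tolist())
E
```

```text
[0.49411448 0.22378203 0.1080583 ] 0.050069920801343315
0 [[274.0, 339.0], [273.0, 347.0], [268.0, 386.0], [267.0, 394.0], [304.0, 338.0], [303.0, 345.0], [300.0, 384.0], [299.0, 392.0]] [[231.0, 338.0], [275.0, 338.0], [500.0, 338.0], [544.0, 338.0], [226.0, 266.0], [272.0, 266.0], [503.0, 266.0], [549.0, 266.0]]
0.02 [[271.0, 309.0], [270.0, 316.0], [264.0, 354.0], [263.0, 362.0], [301.0, 308.0], [300.0, 315.0], [296.0, 353.0], [295.0, 361.0]] [[214.0, 381.0], [263.0, 381.0], [511.0, 382.0], [560.0, 382.0], [208.0, 303.0], [259.0, 303.0], [515.0, 303.0], [566.0, 303.0]]
0.03 [[269.0, 293.0], [268.0, 301.0], [262.0, 338.0], [261.0, 346.0], [299.0, 292.0], [298.0, 299.0], [294.0, 337.0], [293.0, 345.0]] [[204.0, 406.0], [256.0, 407.0], [518.0, 407.0], [570.0, 407.0], [198.0, 325.0], [252.0, 325.0], [522.0, 325.0], [576.0, 325.0]]
0.04 [[267.0, 278.0], [266.0, 285.0], [260.0, 322.0], [259.0, 330.0], [298.0, 277.0], [297.0, 284.0], [293.0, 321.0], [292.0, 328.0]] [[194.0, 435.0], [249.0, 435.0], [525.0, 435.0], [580.0, 435.0], [186.0, 349.0], [243.0, 349.0], [530.0, 350.0], [588.0, 349.0]]
```

View pics/w3.png

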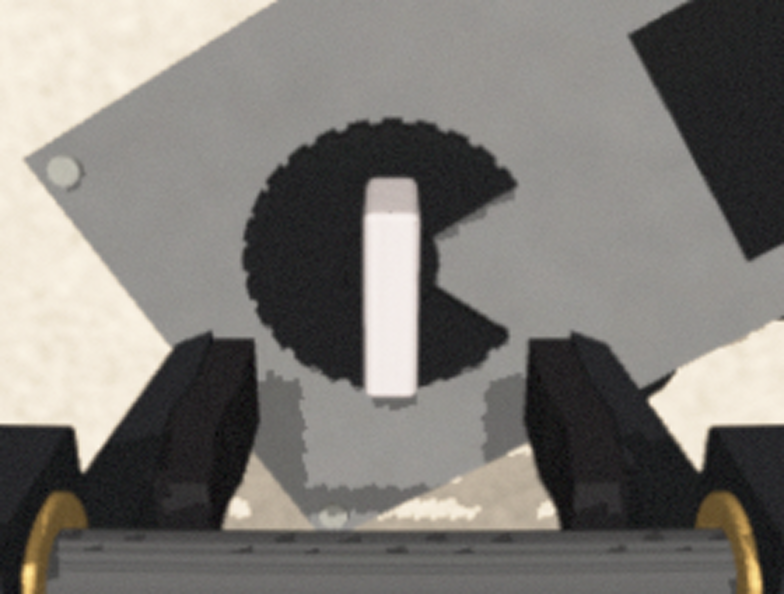

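View pics/d3.png

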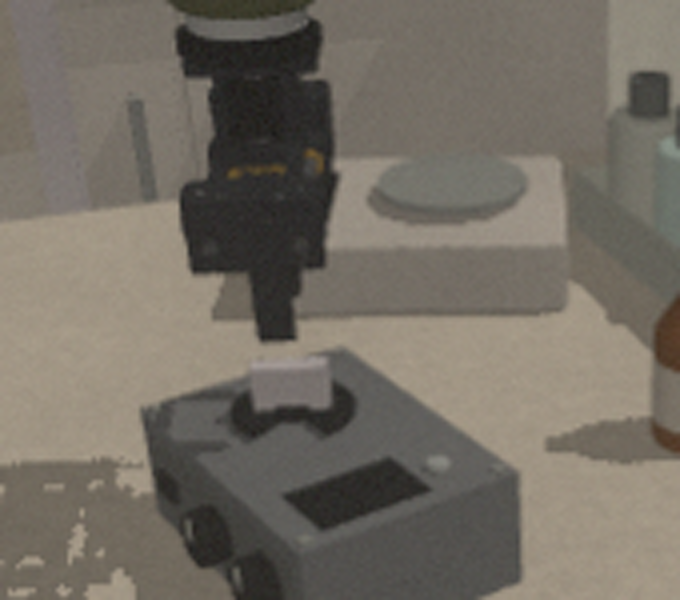

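View pics/s3.png

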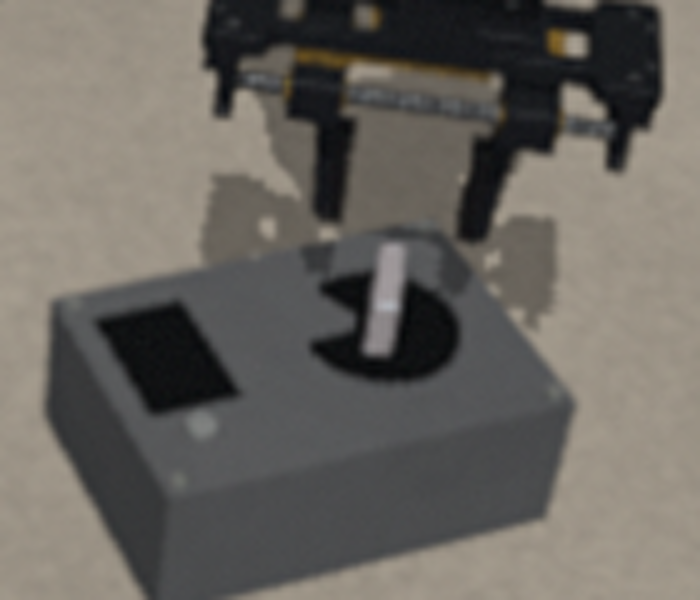

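Call:
play_rows:
  rows: "0 0 0 0 0 0.02 0.05;0 0 0 0 0 0.035 0.05;0 0 0 0 0 0.045 0.05;0 0 0 0 0 0.051 0.05;0 0 0 0 0 0.051 0.05;0 0 0 0 0 0.051 0.05"

```text
clock: 8.3
ee_pos: [0.4945, 0.2239, 0.0576]
tcp_rot: [[0.972, -0.236, 0.001], [-0.236, -0.972, 0.0], [0.001, -0.0, -1.0]]
force: [-0.1, -0.3, 0.1]
width: 0.0507
```

```bash
python3 - <<'E'
from h import *
W=cam("wrist");D=cam("side")
cv2.imwrite("pics/w4.png",cv2.resize(W["color"][130:350,140:420,::-1],None,fx=2.8,fy=2.7,interpolation=cv2.INTER_CUBIC))
cv2.imwrite("pics/d4.png",cv2.resize(D["color"][90:220,150:300,::-1],None,fx=4,fy=4,interpolation=cv2.INTER_CUBIC))
E
```

```text
(no output)
```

View pics/w4.png

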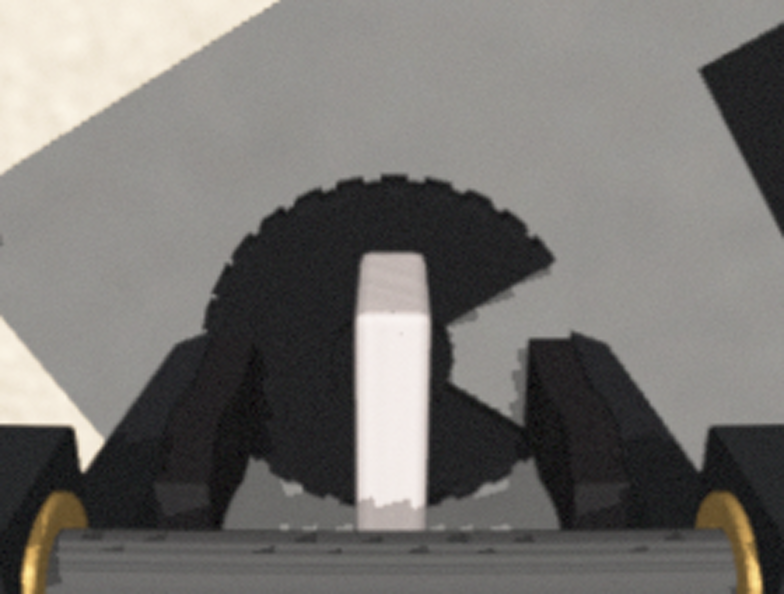

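View pics/d4.png

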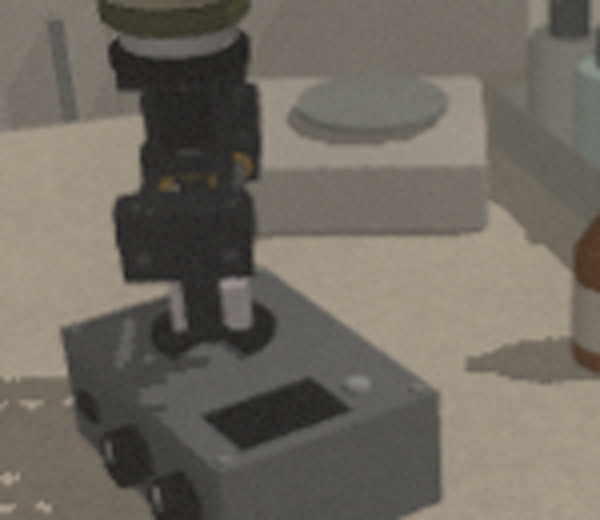

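Call:
play_rows:
  rows: "0 0 0 0 0 0 0;0 0 0 0 0 0 0;0 0 0 0 0 0 0;0 0 0 0 0 0 0;0 0 0 0 0 0 0;0 0 0 0 0 0 0;0 0 0 0 0 0 0"
  force: 40

```text
clock: 9.1
ee_pos: [0.4942, 0.2238, 0.0571]
tcp_rot: [[0.972, -0.236, 0.0], [-0.236, -0.972, 0.0], [0.0, -0.0, -1.0]]
force: [0.1, 0.4, 0.6]
width: 0.0117
```

Gripped (11.7 mm, the bar's width). Now the turn.

Call:
play_rows:
  rows: "0 0 -0.13 0 0 0 0;0 0 -0.26 0 0 0 0;0 0 -0.39 0 0 0 0;0 0 -0.52 0 0 0 0;0 0 -0.65 0 0 0 0;0 0 -0.78 0 0 0 0;0 0 -0.91 0 0 0 0;0 0 -1.04 0 0 0 0;0 0 -1.17 0 0 0 0;0 0 -1.27 0 0 0 0;0 0 -1.31 0 0 0 0;0 0 -1.31 0 0 0 0"

```text
clock: 10.3
ee_pos: [0.4945, 0.223, 0.0571]
tcp_rot: [[0.479, 0.878, 0.0], [0.878, -0.479, -0.001], [-0.001, 0.001, -1.0]]
force: [2.4, -4.5, 0.8]
width: 0.0124
```

```bash
python3 - <<'E'
from h import *
s=manip.get_state();print(s["ee_pos"],s["force"],s["width"],s["wrist_torque"],np.degrees(np.arctan2(s["tcp_rot"][1,0],s["tcp_rot"][0,0])))
W=cam("wrist")
cv2.imwrite("pics/w5.png",W["color"][:,:,::-1])
E
```

```text
[0.4945405  0.22298218 0.05711831] [ 2.42601903 -4.47191253  0.79390259] 0.012449268788600492 [-0.7873284  -0.29246334 -0.87041833] 61.3686632020381
```

View pics/w5.png

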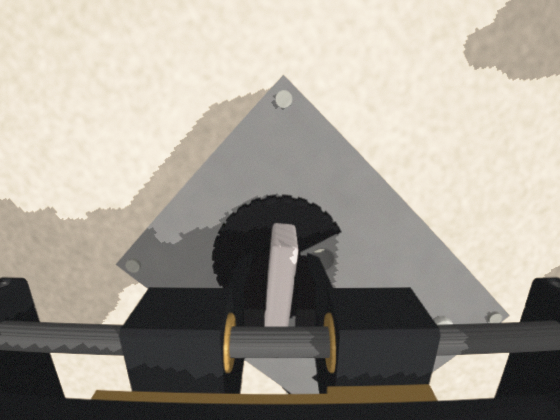

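Call:
play_rows:
  rows: "0 0 0 0 0 0 0.03;0 0 0 0 0 0 0.05;0 0 0 0 0 0 0.05;0 0 0 0 0 -0.04 0.05;0 0 0 -0.02 0 -0.08 0.06;0 0 0 -0.02 0 -0.12 0.08;0 0 0 -0.02 0 -0.15 0.08;0 0 0 -0.02 0 -0.15 0.08"

```text
clock: 11.15
ee_pos: [0.4861, 0.2067, 0.2112]
tcp_rot: [[0.478, 0.878, 0.007], [0.878, -0.478, 0.001], [0.005, 0.006, -1.0]]
force: [-0.2, 0.3, 0.1]
width: 0.0743
```

```bash
python3 - <<'E'
from h import *
s=manip.get_state();print(s["ee_pos"],s["force"],s["width"],s["wrist_torque"],np.degrees(np.arctan2(s["tcp_rot"][1,0],s["tcp_rot"][0,0])))
W=cam("wrist")
print(proj(W,[[.494,.2233,.111],[.494,.2233,.082]]))
cv2.imwrite("pics/w6.png",cv2.resize(W["color"][100:240,200:360,::-1],None,fx=5,fy=4.28*5/4.28,interpolation=cv2.INTER_CUBIC)[:600*2])
E
```

```text
[0.48605131 0.2066596  0.21115551] [-0.22593459  0.25307972  0.0844794 ] 0.0743199323641899 [-0.07602194 -0.08033488 -0.08482693] 61.43124150753948
[[278.99172453 177.90198191]
 [278.85392988 171.420949  ]]
```

View pics/w6.png

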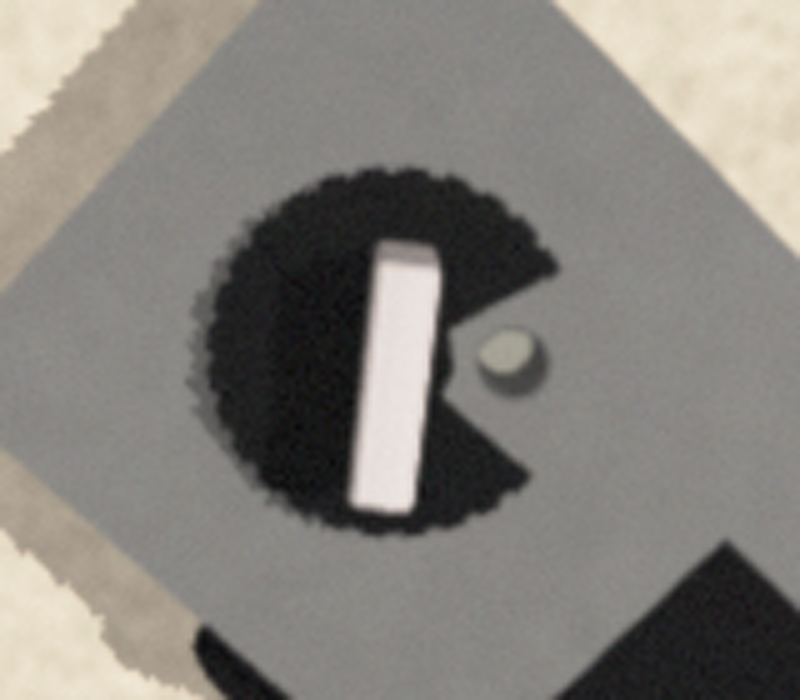

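```bash
python3 - <<'E'
from h import *
W=cam("wrist");f=lambda u,v,z:onz(W,200+u/5,100+v/5,z)
w=f(513,361,.075);print("well",w)
P=[f(u,v,.111) for u,v in[(378,258),(442,265),(414,514),(350,508)]]
d=P[0]+P[1]-P[2]-P[3];print("bar c",np.mean(P,0),np.degrees(np.arctan2(d[1],d[0])))
c=f(390,351,.082);print("disc",c)
for c in(np.mean(P,0),):
    e=(w-c)[:2];print(np.linalg.norm(e),np.degrees(np.arctan2(e[1],e[0])))
print("button seen",f(507,352,.052))
E
```

```text
well [0.51258148 0.21021207 0.075     ]
bar c [0.49306464 0.22357141 0.111     ] 55.20684993020112
disc [0.49262692 0.22497439 0.082     ]
0.02365120014650409 -34.3917613224292
button seen [0.51160926 0.20750055 0.052     ]
```

```bash
python3 - <<'E'
from h import *
delta([.532,-.249,.24],90)
E
```

```text
row [ 0.000e+00 -1.000e-04 -4.987e-01] [-0.3771  0.2596 -0.0332]
```

Call:
play_rows:
  rows: "0 0 -0.05 -0.04 0.026 -0.03 0.088;0 0 -0.499 -0.377 0.26 -0.033 0.088;0 0 -0.499 -0.377 0.26 -0.033 0.088;0 0 -0.499 -0.377 0.26 -0.033 0.088;0 0 -0.499 -0.377 0.26 -0.033 0.088;0 0 -0.499 -0.377 0.26 -0.033 0.088;0 0 -0.499 -0.377 0.26 -0.033 0.088;0 0 -0.499 -0.377 0.26 -0.033 0.088;0 0 -0.499 -0.377 0.26 -0.033 0.06;0 0 -0.499 -0.377 0.26 -0.033 0.06;0 0 -0.499 -0.377 0.26 -0.033 0.06;0 0 -0.499 -0.377 0.26 -0.033 0.06"

```text
clock: 12.45
ee_pos: [0.532, -0.249, 0.2382]
tcp_rot: [[0.001, 1.0, -0.003], [1.0, -0.001, 0.002], [0.002, -0.003, -1.0]]
force: [0.6, 0.5, 0.6]
width: 0.0606
```

```bash
python3 - <<'E'
from h import *
s=manip.get_state();print(s["ee_pos"],s["width"])
W=cam("wrist")
print(proj(W,[[.532,-.249,.16],[.532,-.249,.104]]))
cv2.imwrite("pics/w7.png",cv2.resize(W["color"][:,:,::-1],None,fx=1.4,fy=1.4))
cv2.imwrite("pics/w7c.png",cv2.resize(W["color"][130:280,200:370,::-1],None,fx=4,fy=4,interpolation=cv2.INTER_CUBIC))
E
```

```text
[ 0.53204634 -0.24899423  0.23818224] 0.060595294457168214
[[281.25240031 205.43302063]
 [281.07707811 188.635709  ]]
```

View pics/w7.png

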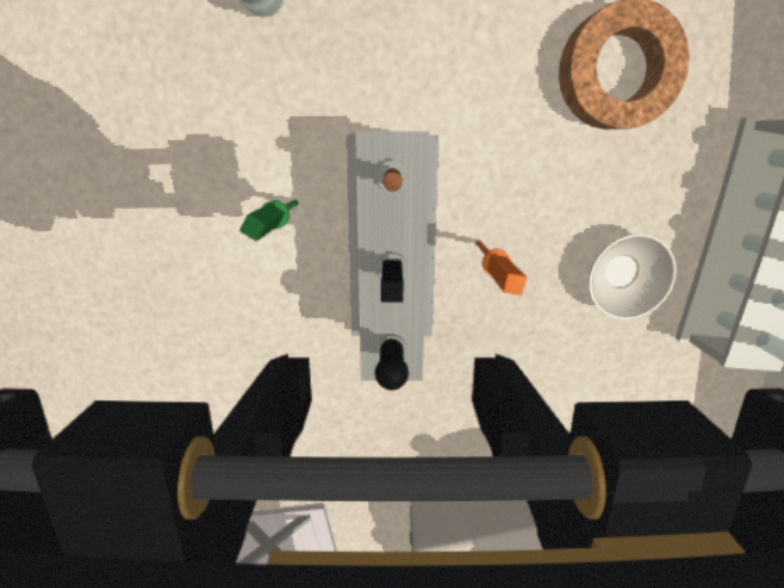

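View pics/w7c.png

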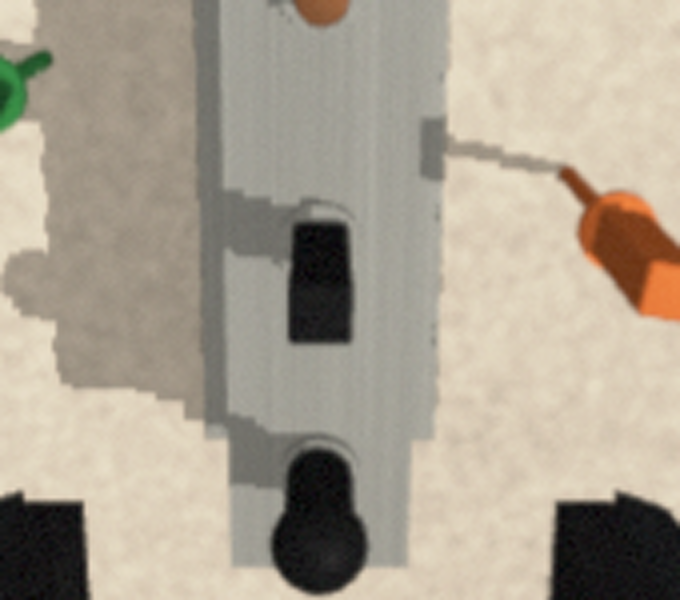

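```bash
python3 - <<'E'
from h import *
W=cam("wrist");p=onz(W,200+321/4,130+314/4,.16);print(p, onz(W,200+322/4,130+213/4,.104),onz(W,200+351/4,130+284/4,.16)-onz(W,200+290/4,130+286/4,.16))
delta([p[0],p[1],.2],90)
E
```

```text
[ 0.53138806 -0.25125889  0.16      ] [ 0.53167023 -0.2428562   0.104     ] [0.01293979 0.00047045 0.        ]
row [-0.0011 -0.0011  0.0012] [-0.0034 -0.001   0.0393]
```

Call:
play_rows:
  rows: "0 0 0 -0.0015 -0.0005 0.04 0.06;0 0 0 -0.0015 -0.0005 0.08 0.06;0 0 0 -0.0015 -0.0005 0.115 0.06;0 0 0 -0.0015 -0.0005 0.14 0.06;0 0 0 -0.0015 -0.0005 0.152 0.06;0 0 0 -0.0015 -0.0005 0.152 0.05;0 0 0 -0.0015 -0.0005 0.152 0.05"

```text
clock: 13.25
ee_pos: [0.5326, -0.2506, 0.0894]
tcp_rot: [[-0.001, 1.0, 0.002], [1.0, 0.001, -0.001], [-0.001, 0.002, -1.0]]
force: [0.8, 0.0, 0.4]
width: 0.0502
```

```bash
python3 - <<'E'
from h import *
W=cam("wrist");D=cam("side")
cv2.imwrite("pics/w8.png",W["color"][:,:,::-1])
cv2.imwrite("pics/d8.png",cv2.resize(D["color"][180:410,180:380,::-1],None,fx=2.6,fy=2.6,interpolation=cv2.INTER_CUBIC))
E
```

```text
(no output)
```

View pics/w8.png

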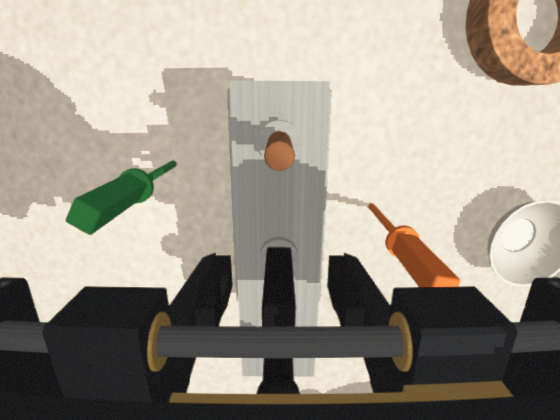

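View pics/d8.png

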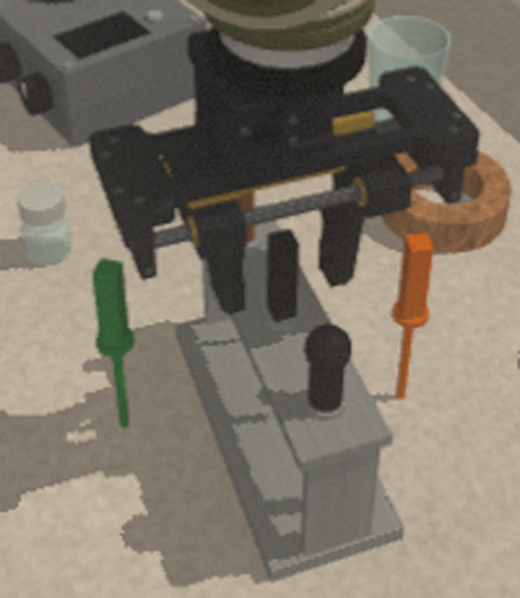

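Call:
play_rows:
  rows: "0 0 0 0 0 0.002 0.02;0 0 0 0 0 0.002 0;0 0 0 0 0 0.002 0;0 0 0 0 0 0.002 0;0 0 0 0 0 0.002 0;0 0 0 0 0 0.002 0;0 0 0 0 0 0.002 0;0 0 0 0 0 0.002 0"
  force: 35

```text
clock: 14.15
ee_pos: [0.532, -0.2508, 0.0861]
tcp_rot: [[-0.0, 1.0, 0.0], [1.0, 0.0, -0.0], [-0.0, 0.0, -1.0]]
force: [-0.7, 0.3, 0.3]
width: 0.0138
```

Call:
play_rows:
  rows: "0 0 0 0 0 -0.01 0;0 0 0 0 0 -0.03 0;0 0 0 0 0 -0.05 0;0 0 0 0 0 -0.07 0;0 0 0 0 0 -0.09 0;0 0 0 0 0 -0.11 0;0 0 0 0 0 -0.13 0;0 0 0 0 0 -0.14 0;0 0 0 0 0 -0.14 0;0 0 0 0 0 -0.14 0"

```text
clock: 15.15
ee_pos: [0.5317, -0.2506, 0.2253]
tcp_rot: [[0.0, 1.0, -0.001], [1.0, -0.0, 0.001], [0.001, -0.001, -1.0]]
force: [0.3, -0.3, -0.9]
width: 0.0133
```

```bash
python3 - <<'E'
from h import *
s=manip.get_state();print(s["ee_pos"],s["width"])
W=cam("wrist");D=cam("side");S=cam("scene")
cv2.imwrite("pics/w9.png",W["color"][:,:,::-1])
cv2.imwrite("pics/d9.png",cv2.resize(D["color"][120:370,180:400,::-1],None,fx=2.4,fy=2.4,interpolation=cv2.INTER_CUBIC))
cv2.imwrite("pics/s9.png",cv2.resize(S["color"][50:250,100:300,::-1],None,fx=3,fy=3,interpolation=cv2.INTER_CUBIC))
E
```

```text
[ 0.53171038 -0.25055418  0.22529595] 0.013299845055473164
```

View pics/w9.png

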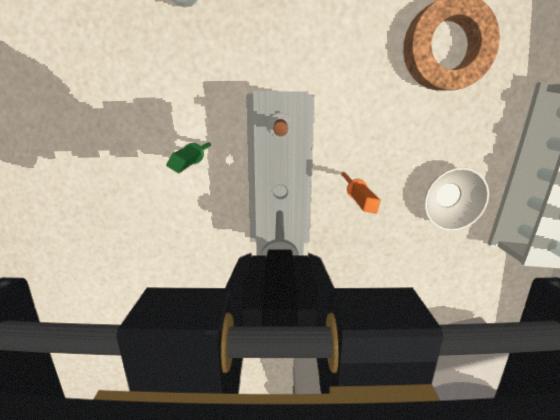

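View pics/d9.png

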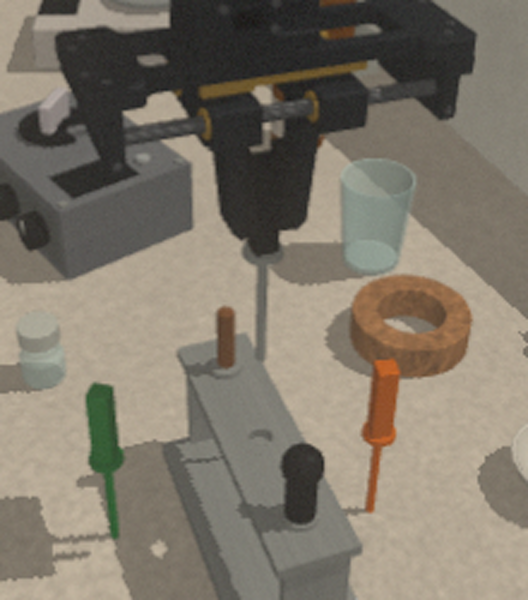

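View pics/s9.png

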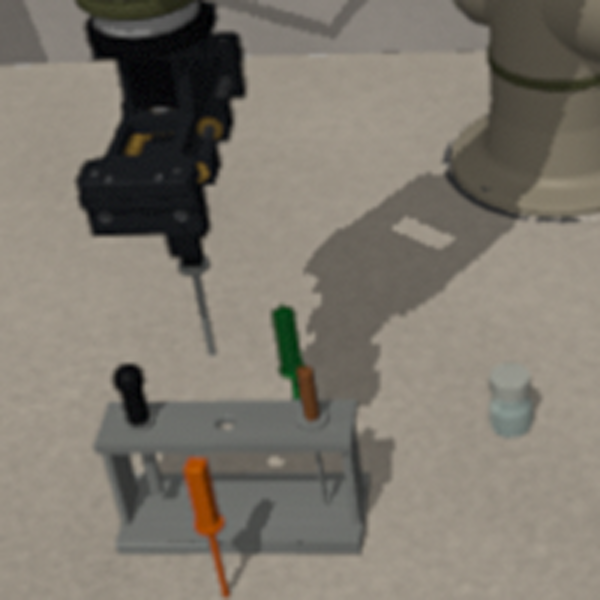

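```bash
python3 - <<'E'
from h import *
D=cam("side");S=cam("scene");W=cam("wrist")
sp=(100+212/3,50+353/3);dp=(180+262/2.4,120+359/2.4)
sc=(100+194/3,50+270/3);dc=(180+263/2.4,120+253/2.4)
print("tip",tri(S,sp,D,dp),"collar",tri(S,sc,D,dc))
print("pred",proj(S,[[.5317,-.2505,.164]]),sp,proj(D,[[.5317,-.2505,.164]]),dp)
print("wrist tip pred",proj(W,[[.5317,-.2505,.164],[.5317,-.2505,.239]]))
delta([.5128,.210,.26],90)
E
```

```text
tip [ 0.53134733 -0.25181089  0.1639852 ] collar [ 0.53224958 -0.2510279   0.23781568]
pred [[170.96174846 168.05553739]] (170.66666666666669, 167.66666666666669) [[288.58655525 268.50675819]] (289.1666666666667, 269.58333333333337)
wrist tip pred [[281.14641828 211.60058812]
 [281.7171321  253.9434227 ]]
row [-0.0007 -0.0005 -0.    ] [ 0.4607 -0.0191 -0.0342]
```

Call:
play_rows:
  rows: "0 0 0 0 0 -0.035 0;0 0 0 0.01 0 -0.035 0;0 0 0 0.05 -0.002 -0.035 0;0 0 0 0.1 -0.004 -0.035 0;0 0 0 0.15 -0.006 -0.035 0;0 0 0 0.2 -0.008 -0.035 0;0 0 0 0.25 -0.01 -0.035 0;0 0 0 0.3 -0.012 -0.035 0;0 0 0 0.35 -0.015 -0.035 0;0 0 0 0.4 -0.017 -0.035 0;0 0 0 0.44 -0.019 -0.035 0;0 0 0 0.461 -0.019 -0.035 0"

```text
clock: 16.65
ee_pos: [0.5118, 0.2135, 0.2605]
tcp_rot: [[-0.003, 1.0, -0.001], [1.0, 0.003, 0.0], [0.0, -0.001, -1.0]]
force: [0.0, -1.0, -0.5]
width: 0.0137
```

```bash
python3 - <<'E'
from h import *
delta([.5128,.210,.18],90);delta([.5128,.210,.108],90)
E
```

```text
row [-0.0006 -0.0004  0.0029] [-0.0035  0.001   0.0805]
row [-0.0006 -0.0004  0.0029] [-0.0036  0.001   0.1525]
```

Call:
play_rows:
  rows: "0 0 0 -0.0005 0 0.04 0;0 0 0 -0.0005 0 0.075 0;0 0 0 -0.0005 0 0.095 0;0 0 0 -0.0005 0 0.095 0;0 0 0 -0.0005 0 0.095 0;0 0 0 -0.0005 0 0.095 0"

```text
clock: 17.25
ee_pos: [0.5136, 0.2099, 0.1675]
tcp_rot: [[0.0, 1.0, 0.002], [1.0, -0.0, 0.0], [0.0, 0.002, -1.0]]
force: [-0.0, 0.3, -0.4]
width: 0.0138
```

```bash
python3 - <<'E'
from h import *
s=manip.get_state();print(s["ee_pos"],s["force"])
W=cam("wrist");D=cam("side");S=cam("scene")
p=s["ee_pos"];t=[p[0],p[1],p[2]-.061];wl=[.5128,.210,.075]
for n,im in(("w",W),("d",D),("s",S)): print(n,proj(im,[t,wl]))
cv2.imwrite("pics/w10.png",cv2.resize(W["color"][150:290,200:360,::-1],None,fx=5,fy=5,interpolation=cv2.INTER_CUBIC)[:600])
cv2.imwrite("pics/d10.png",cv2.resize(D["color"][110:210,150:260,::-1],None,fx=6,fy=6,interpolation=cv2.INTER_CUBIC))
cv2.imwrite("pics/s10.png",cv2.resize(S["color"][130:230,330:440,::-1],None,fx=6,fy=6,interpolation=cv2.INTER_CUBIC))
E
```

```text
[0.51356761 0.20992227 0.16751062] [-0.03853775  0.32810962 -0.43591759]
w [[281.00282668 211.86482557]
 [279.88294802 200.26583313]]
d [[210.98104709 163.09777095]
 [211.86974535 174.97378264]]
s [[382.72050119 181.4101022 ]
 [380.80299492 191.79127312]]
```

View pics/w10.png

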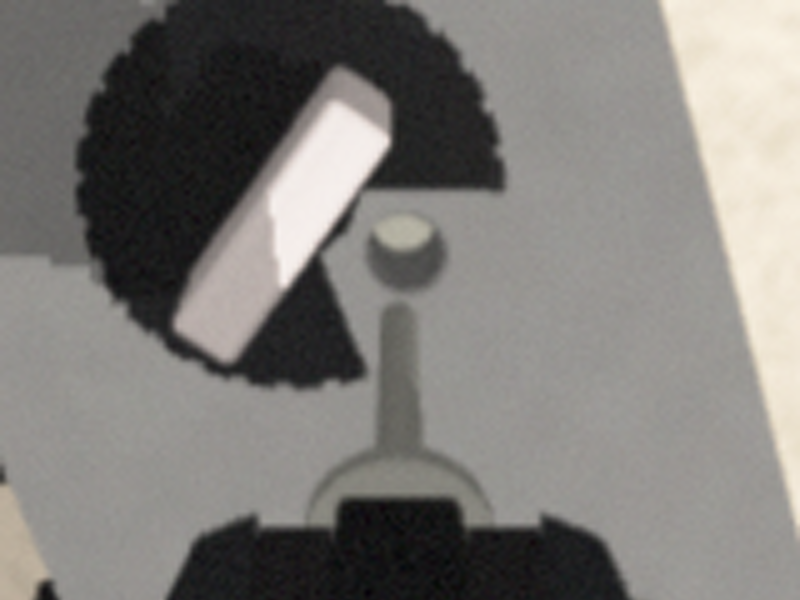

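View pics/d10.png

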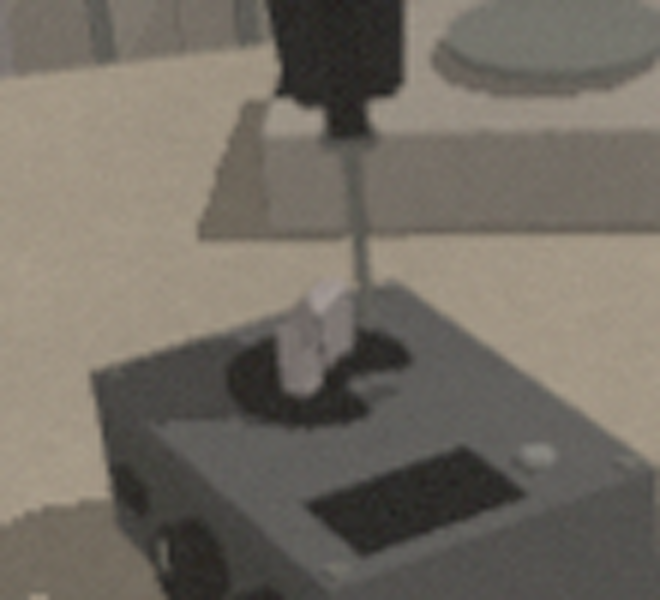

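View pics/s10.png

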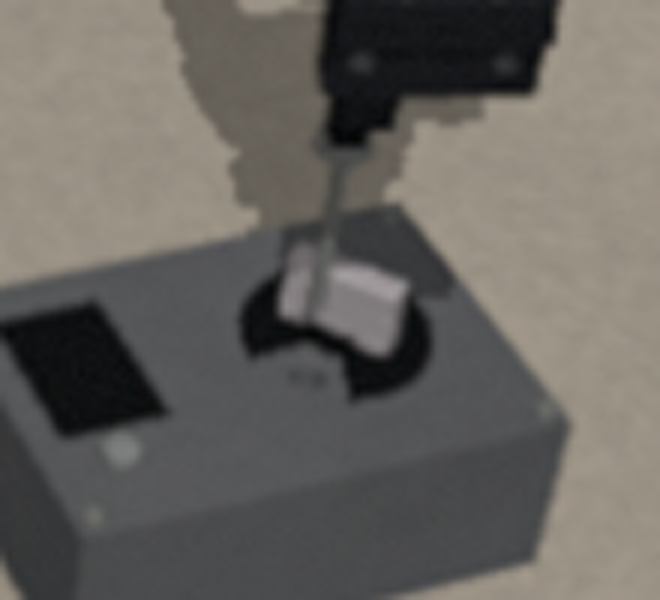

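Call:
play_rows:
  rows: "0 0 0 0 0.0008 0.008 0;0 0 0 0 0.0008 0.018 0;0 0 0 0 0.0008 0.026 0;0 0 0 0 0.0008 0.034 0;0 0 0 0 0.0008 0.042 0;0 0 0 0 0.0008 0.047 0;0 0 0 0 0.0008 0.047 0;0 0 0 0 0.0008 0.047 0"

```text
clock: 18.2
ee_pos: [0.5139, 0.2098, 0.1192]
tcp_rot: [[0.0, 1.0, 0.0], [1.0, -0.0, 0.0], [0.0, 0.0, -1.0]]
force: [0.7, 0.7, -0.2]
width: 0.0134
```

```bash
python3 - <<'E'
from h import *
s=manip.get_state();print(s["ee_pos"],s["force"],s["wrist_torque"])
W=cam("wrist")
cv2.imwrite("pics/w11.png",cv2.resize(W["color"][150:290,200:360,::-1],None,fx=5,fy=5,interpolation=cv2.INTER_CUBIC)[:600])
s=manip.get_state();print(s["ee_pos"],s["force"],s["wrist_torque"])
E
```

```text
[0.51388642 0.20979878 0.11924426] [ 0.65508293  0.74244629 -0.20033574] [ 0.0007657  -0.07196237  0.01774713]
[0.51395922 0.209816   0.11940424] [ 0.42672796 -0.02868571 -0.59451922] [-0.0121719  -0.08962678  0.02487182]
```

View pics/w11.png

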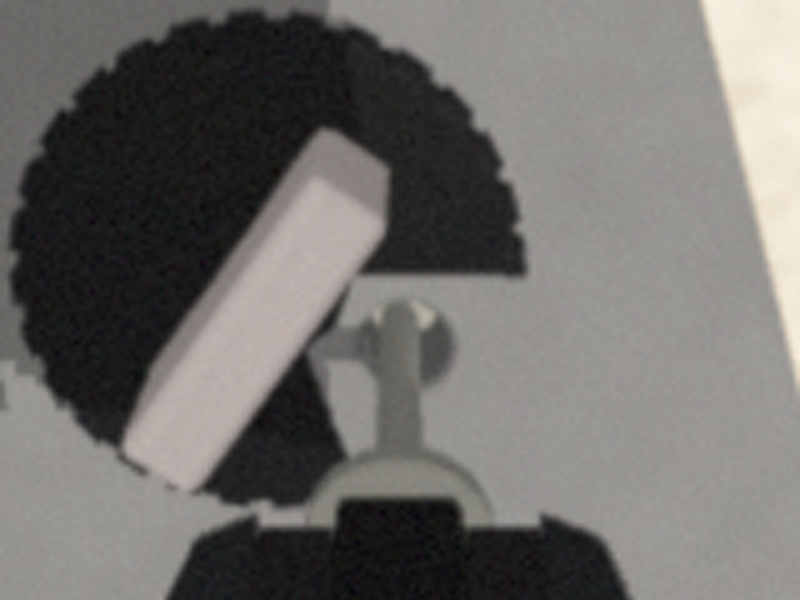

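Call:
play_rows:
  rows: "0 0 0 0 0.0012 0 0;0 0 0 0 0.0012 0.003 0;0 0 0 0 0.0012 0.006 0;0 0 0 0 0.0012 0.008 0;0 0 0 0 0.0012 0.01 0;0 0 0 0 0.0012 0.011 0;0 0 0 0 0.0012 0.011 0;0 0 0 0 0.0012 0.011 0"

```text
clock: 19.05
ee_pos: [0.5151, 0.2098, 0.1083]
tcp_rot: [[0.0, 1.0, 0.0], [1.0, -0.0, 0.0], [0.0, 0.0, -1.0]]
force: [-0.5, -0.9, 2.5]
width: 0.0134
```

```bash
python3 - <<'E'
from h import *
for i in range(4):
    W=cam("wrist");s=manip.get_state();print(s["ee_pos"],s["force"],s["wrist_torque"])
E
```

```text
[0.51506953 0.20979197 0.10829897] [-0.65111068  0.31344579  2.99512456] [-0.05591711 -0.07266576  0.04418629]
[0.51508976 0.20977466 0.10829381] [-0.46800404 -0.41504437  2.61083597] [-0.10808834 -0.09917027 -0.01628624]
[0.51505613 0.20978609 0.10824149] [-0.73482089 -0.30079798  3.60544468] [-0.05334226 -0.05199989 -0.05041979]
[0.51502567 0.20978795 0.10819271] [-0.07272186 -0.60937233  2.63746501] [-0.08274603 -0.14255112 -0.00779523]
```

Call:
play_rows:
  rows: "0 0 0 0 0 0.001 0;0 0 0 0 0 0.002 0;0 0 0 0 0 0.003 0;0 0 0 0 0 0.003 0;0 0 0 0 0 0.003 0"

```text
clock: 19.75
ee_pos: [0.5158, 0.21, 0.1074]
tcp_rot: [[-0.0, 1.0, 0.003], [1.0, 0.0, 0.001], [0.001, 0.003, -1.0]]
force: [-3.8, -0.2, 19.8]
width: 0.0134
```

```bash
python3 - <<'E'
from h import *
for i in range(3):
    W=cam("wrist");s=manip.get_state();print(s["ee_pos"],s["force"],s["wrist_torque"])
E
```

```text
[0.51578974 0.20997821 0.10739706] [-2.87469059 -0.76899702 19.10134811] [-0.26811642  0.8709564   0.03393324]
[0.51578434 0.20997962 0.10739015] [-3.42762335 -0.15323175 19.94250133] [-0.28285049  0.8791055   0.00903932]
[0.51579189 0.21000735 0.10740472] [-3.94081338 -1.10601273 20.03901162] [-0.26915303  0.89678891 -0.04486052]
```

Call:
play_rows:
  rows: "0 0 0 0 0 -0.0005 0;0 0 0 0 -0.0005 -0.001 0;0 0 0 0 -0.0005 -0.001 0;0 0 0 0 -0.0005 -0.001 0"

```text
clock: 20.3
ee_pos: [0.5153, 0.2099, 0.1077]
tcp_rot: [[-0.0, 1.0, 0.003], [1.0, 0.0, 0.0], [0.0, 0.003, -1.0]]
force: [-1.8, -0.4, 13.3]
width: 0.0133
```

```bash
python3 - <<'E'
from h import *
for i in range(3):
    W=cam("wrist");s=manip.get_state();print(s["ee_pos"],s["force"],s["wrist_torque"],s["width"])
D=cam("side")
cv2.imwrite("pics/w12.png",cv2.resize(W["color"][150:290,200:360,::-1],None,fx=5,fy=5,interpolation=cv2.INTER_CUBIC)[:600])
cv2.imwrite("pics/d12.png",D["color"][:,:,::-1])
E
```

```text
[0.51525969 0.20991654 0.10763145] [-1.21398598 -1.49502288 13.5540378 ] [-0.16114666  0.30989611  0.03985171] 0.01368017452049426
[0.51525206 0.20993417 0.10763399] [-2.08873227  0.0680639  13.76030245] [-0.14975952  0.3382061   0.03213456] 0.013594917657543356
[0.51525652 0.20991202 0.10762594] [-2.34733679  0.18867496 12.66947377] [-0.20153123  0.30452661 -0.05357145] 0.013509960046498038
```

View pics/w12.png

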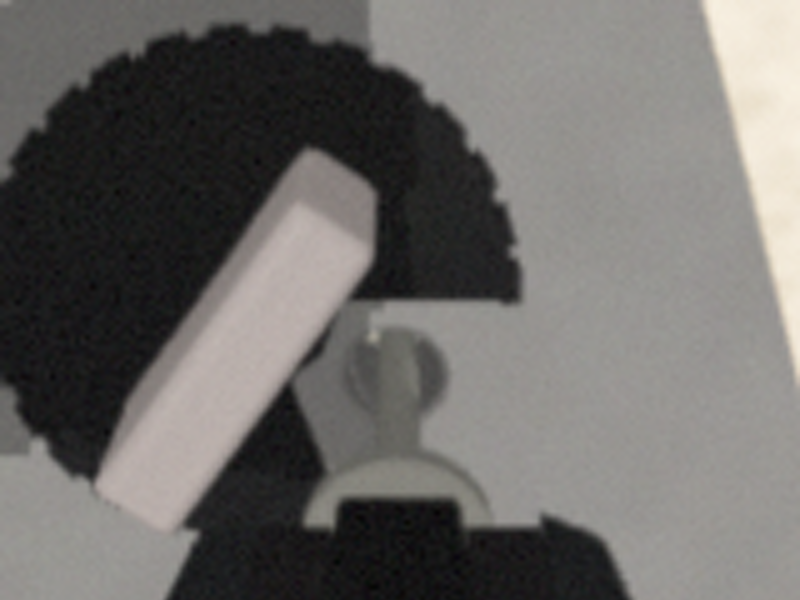

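View pics/d12.png

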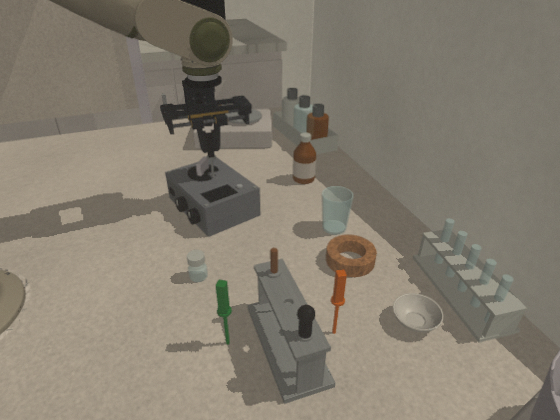

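```bash
python3 - <<'E'
from h import *
W=cam("wrist");f=lambda u,v,z:onz(W,200+u/5,150+v/5,z)
P=[f(u,v,.111) for u,v in[(303,205),(375,247),(165,530),(97,485)]]
d=P[0]+P[1]-P[2]-P[3];print(np.mean(P,0),np.degrees(np.arctan2(d[1],d[0])))
print("mouth", f(397,375,.075))
s=manip.get_state();print(s["ee_pos"],s["force"],s["width"],s["clock"])
print(manip.sign_off())
E
```

```text
[0.49423132 0.2243676  0.111     ] 54.17596748434054
mouth [0.51391641 0.20978708 0.075     ]
[0.51527838 0.20990364 0.10765871] [-0.8768433  -0.77924896 13.47622216] 0.013424479627066282 20.55
the job is handed in; nothing more can be done
None
```

I turned the cap open, took the stylus from the middle hole of the rack and pressed the reset button through the notch. I handed the job in at 20.55 s with the arm still pressing and gripping. `sign_off()` reports no verdict, so these are my own readings.

**Last checks:**
- **Push and grip:** the upward force on the tool was about 13.5 N. The fingers stood 13.4 mm apart on the 14 mm handle, with a 35 N grip command.
- **Button:** I inferred that it is fully down. The force rose steeply at the height where the stop should be; the joint itself cannot be read.
- **Tip position:** the stem was within about 1.5 mm of the well's centre.
- **Cap:** the bar had turned about 69° (1.2 rad), slightly less than the nominal 1.3 rad, and the notch was centred on the well.
- **Other things:** the last side view shows the other tools and the glassware apparently where they started. I checked this by eye only.

**What went wrong or disagreed:**
- **First cap attempt missed:** the fingers closed above the bar without touching it. In the pictures the real finger ends lie about 32 mm behind the stated TCP, so I lowered the tool for both grasps.
- **Harder push than intended:** the press briefly reached about 20 N, and I backed it off.

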